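# Heel a model boat to both marks on its spring stand

## Task

Check the model boat on its spring-backed tilt stand: with the fingertip press down the ball knob on the plate's left corner (left as seen from the robot) until the stand's pointer reaches the left brass mark, without overshooting it, keep it there for a second and let go so that the boat springs upright. Then do the same with the right knob and the right mark. Only press the knobs: do not grip, pull or lift anything, leave the boat, pointer and marks untouched and the things lying around where they are.

Things in the scene. Friction and masses are not known exactly. Their poses are not given: they have to be found in the camera images.
- stand: Tilt stand fixed to the table, base 300 x 210 x 12 mm. Origin on the table under its middle; x runs to the boat's bow (away from the robot within 0.4 rad), y left, z up. On it a 220 x 190 x 6 mm plate on four springs tilts sideways about an axis along stand x, over the origin, 55 mm above the table. A white arc-shaped scale stands upright at stand x = 135 mm, top edge 170 mm above the table.
- heel (a joint): Tilt of the plate with boat, knobs and pointer about its axis, rad. 0 = upright; positive = left side (stand +y) down, pointer top leaning left; stops at +-0.36. Centred by springs, about 2.0 N m/rad: a knob takes about 3 N at 0.1 rad, 7 N at 0.26 rad; springs back to 0 when let go.
- knob_left: Black ball knob of 26 mm diameter on the plate's near left corner, origin at the ball's centre. With the plate level it is at stand x -90, y +75 mm, 77 mm above the table (ball top 90 mm), i.e. 75 mm sideways and 22 mm above the tilt axis, and circles that axis as the plate tilts. 0.1 rad of tilt lowers it about 7.5 mm.
- knob_right: The same knob on the near right corner: stand x -90, y -75 mm, 77 mm above the table.
- boat: Blue model boat fixed on the plate between the knobs: hull 66 mm wide, from stand x -61 to +88 mm, deck about 102 mm above the table, white wheelhouse at stand x 6 to 50 mm up to 130 mm above the table. Origin on the tilting plate, 6 mm above the axis at stand x = y = 0. Not to be touched.
- pointer: Dark steel needle that stands up from the plate's axis at the far end, in front of the scale as seen from beyond the bow (stand x = 151 mm), origin at about its upper end, 125 mm from the tilt axis (180 mm above the table when upright). 0.1 rad of tilt swings it 12.5 mm sideways. Not to be touched.
- mark_left (a joint): Angle of the left brass mark from upright about the same axis, rad, leaning left; lies between 0.10 and 0.26. The pointer reaches it when heel = +mark_left. It stays where it is set; not to be touched.
- mark_right (a joint): Angle of the right brass mark from upright, rad, leaning right; between 0.10 and 0.26. The pointer reaches it when heel = -mark_right. Not to be touched.
- mark_left_tip (a point): Where the pointer's origin comes when it reaches the left mark (125 mm from the axis, in the pointer's plane); the mark is an 8 mm wide brass clip with a pointed top on the scale's rim, just behind this point. Its y axis is square to the mark, to the left.
- mark_right_tip (a point): The same for the right mark, a like clip on the right half of the scale; its y axis also points left.
- transmitter: Bystander: black radio transmitter lying to the left of the stand, 85 x 120 mm, 35 mm thick (57 mm with stick), antenna 90 mm beyond its edge; origin under its middle.
- paint_jar: Bystander: paint jar 42 mm in diameter, 55 mm tall, right of the stand; origin at the centre of its foot.
- screwdriver: Bystander: screwdriver 160 mm long lying right of the stand.

How it is judged:
By the outcome, as a careful person would: the job done as asked, in the order asked, and still so for the second after the job is handed in, with the robot touching nothing.
It also fails if it takes over 45 s, if anything falls off the work surface, if the arm or the gripper's body presses on something with over 40 N, if the wrist force passes 120 N, or if a joint passes its speed limit or range.

## Robot

A 6-joint arm with a two-finger parallel gripper is mounted at the origin on the work surface. World frame = base frame: x ahead of the robot, y to its left, z up, the work surface at z = 0. Lengths are in m, angles in rad, forces in N, time in s.
With the tool pointing down it reaches from about 0.35 to 0.725 m from the base axis. Payload 4.3 kg.
Tool frame: the origin (TCP) lies on the mounting face of the last link; the fingertips stand 173 mm ahead of it and the grasp point (between the pads) lies 155 mm ahead of it; z points along the fingers, y is the line along which they close (so a half turn about z gives the same grasp; the last joint's range is limited). The gripper opens to 85 mm and grips with 20 to 120 N. Pads are 22 mm wide; open, the fingers measure 114 mm over their backs; the gripper's body (76 mm by 85 mm) begins 54 mm behind the grasp point. The pads swing forward as they close: fully open they stand 13 mm farther back than shut.
Start: joints at [-1.428, 0.377, 0.081, 1.274, 0, 1.46], TCP at [0.144, -0.557, 0.405] pointing down, gripper open.
Joint ranges: [-2.72, 2.72], [-0.84, 1.66], [-1.02, 1.22], [-1.77, 2.12], [-1.37, 1.28], [-3.14, 3.14]. Speed limits (rad/s): [2.57, 2.57, 3.14, 3.14, 3.14, 3.14].

## Interface

Orientations are given as a unit quaternion [w, x, y, z].
In Python, from rig import ctrl, vision gives the robot as it stands.
- The arm moves only by the tool apply_moves, never from a script. Its argument "commands" is a list of rows, each an object of numbers: "dx", "dy", "dz": the shift along the world's x, y, z in m; "turn": the turn about the world's z in degrees; "gripper": the opening, from -1 (shut) to 1 (fully open). In form: [{"dx": .., "dy": .., "dz": .., "turn": .., "gripper": ..}, ...]. A call has 1 to 8 rows; each row is the pose to reach, as a shift and turn from the pose commanded when the call began; what a row does not reach only later rows make up. A row lasts 1/8 s, in which the tool goes at most 62.5 mm and 10.7 degrees, less where a joint would pass 70% of its speed; a pose out of reach is approached as far as the arm can. A call with a gripper value outside its range is refused whole. The fingers move at their own pace and stop on an object; "newtons" is the grip in N (left out, the last holds). Time passes only in rows, so rows that repeat a pose let the fingers close. It gives the time, the measured TCP pose, the force, the opening and the grip force at its end, in the units of the state.
- ctrl.sense(): the state, without advancing time (a new reading comes with each control period).
- vision.grab_frame(name): name is "side" or "top" or "wrist"; returns (picture, depth): 384x512x3 uint8, red, green, blue; 384x512 float32, m along the optical axis (not along the pixel's ray), 0 where there is no reading.
- vision.camera_model(name): a dict with "mtx" (3x3 intrinsics, pixels), "extrinsics" (4x4, takes a point from camera to world coordinates). Camera axes: x right, y down, z forward; pixel columns grow to the right and rows downward; lengths in m; the calibration is good to about 2 mm. A picture is of the moment at which its call begins: read the wrist's pose just before it. camera_model takes no time and is no camera call; for the wrist camera it gives the pose at the moment of the call.
- ctrl.hand_in(): hands the job in; it is judged then, once.
Trained networks look in the newest picture that a camera, given by its name, has taken for a name from the list of things; names that differ only in an ending like _2 or _b are one class to them, and where a whole thing is asked for, a point or a joint stands for the part that bears it (a point fixed in the world has none). Each returns a list of dicts, best first, with "score" (0 to 1); they miss things now and then, are a little off and sometimes report something else, mostly with a low value. They report only what shows in the picture. A call takes as long as a camera call.
- vision.find_in(name, camera): "position" ([column, row] in pixels, amid what is visible of it).
- vision.cut_out(name, camera): "mask" (384x512 bool, what is visible of it) and "position" ([column, row] in pixels, amid what is visible of it).
- vision.landmark_of(name, camera): "position" ([column, row] in pixels: a listed point, or the origin of a listed thing).
The state is a dict: "time": time; "joint_positions": joint angles; "dq": joint speeds; "joint_torque": joint torques, N m; "tool_pos": TCP position; "eef_rot": TCP orientation; "contact_force": force on the tool from outside, world axes, zero at the start; "torque": the same for the moment, N m; "gripper_width": finger opening in m; "grasp_force": force on a finger pad.
Only numpy, scipy, OpenCV 4.12 (cv2) and the standard library are available. Lean on these libraries where they do the work, as an engineer would, in place of code of your own. Each camera call takes 0.05 s, during which the arm holds its last target. There are 200 camera calls.

## Working session

There is one attempt and no reset: what is moved stays moved. The work goes in short steps, Python scripts to look and compute and a tool call to move; the robot and the scene stay as the last step left them, time stands still between calls to the robot, and variables do not carry over. Pictures are saved under pics/ and viewed, at most 11 in all, crops included, and the job is handed in when it is done.

Besides the shell and the picture viewer there is one more tool, called after "Emit:" in YAML: its name, and indented under it one key for each argument. apply_moves: Moves the arm, as the interface text tells. Its arguments: {"type":"object","properties":{"commands":{"type":"array"},"newtons":{"type":"number"}},"required":["commands"]}

```bash
mkdir -p pics
cat > h.py <<'E'
import numpy as np, cv2
from rig import ctrl, vision
def cam(n):
    m=vision.camera_model(n); return np.array(m["mtx"]),np.array(m["extrinsics"])
def ray(n,p):
    K,T=cam(n); d=T[:3,:3]@np.linalg.inv(K)@np.array([p[0],p[1],1.]); return T[:3,3],d
def atz(n,p,z):
    o,d=ray(n,p); return o+d*(z-o[2])/d[2]
def proj(n,X):
    K,T=cam(n); c=np.linalg.inv(T)@np.append(X,1); u=K@c[:3]; return u[:2]/u[2]
E
python3 - <<'E'
from h import *
out=[]
for n in ("side","top"):
    im,d=vision.grab_frame(n); out.append(im)
    K,T=cam(n); print(n,T[:3,3].round(3),T[:3,2].round(2),K[0,0].round())
    for t in ("stand","knob_left","knob_right","boat","pointer","mark_left_tip","mark_right_tip"):
        r=vision.landmark_of(t,n); print(t,[(np.round(x["position"],1),round(x["score"],2)) for x in r[:2]])
    cv2.imwrite(f"pics/{n}0.png",im[:,:,::-1])
cv2.imwrite("pics/both.png",cv2.resize(np.vstack(out),None,fx=.78,fy=.78)[:,:,::-1])
s=ctrl.sense(); print(s)
E
```

```text
side [0.419 0.644 0.726] [ 0.18 -0.71 -0.68] 354.0
stand [(array([272.4, 210. ]), 0.67), (array([234.3, 252.7]), 0.64)]
knob_left [(array([268.3, 260.8]), 0.63)]
knob_right [(array([271.9, 213. ]), 0.63)]
boat [(array([230.9, 233.3]), 0.65)]
pointer []
mark_left_tip [(array([227.5, 332. ]), 0.61), (array([160. , 202.4]), 0.47)]
mark_right_tip [(array([164.8, 189.9]), 0.56)]
top [0.469 0.028 1.302] [ 0.09  0.01 -1.  ] 451.0
stand [(array([232.9, 191.5]), 0.89)]
knob_left [(array([214.2, 221.9]), 0.43)]
knob_right [(array([263.1, 210.2]), 0.38)]
boat [(array([231.2, 185.5]), 0.77)]
pointer [(array([217.2, 116.8]), 0.37)]
mark_left_tip [(array([206.7, 122.8]), 0.56), (array([284.7, 168.9]), 0.55)]
mark_right_tip [(array([228.7, 119.2]), 0.54)]
{'time': 0.8, 'joint_positions': array([-1.42828632e+00,  3.77261769e-01,  8.10206970e-02,  1.27442367e+00,
        1.98142809e-05,  1.46051566e+00]), 'dq': array([-0.00038509, -0.0010306 , -0.00017041, -0.00076603,  0.00056231,
       -0.00023943]), 'joint_torque': array([ 1.62069364e-04, -4.63458538e+01,  2.70141953e+01, -7.61672095e-05,
       -1.26694622e-04, -7.25452679e-06]), 'tool_pos': array([ 0.14383284, -0.55673508,  0.40475925]), 'eef_rot': array([6.56233306e-05, 9.92022736e-01, 1.26059060e-01, 1.09660167e-05]), 'contact_force': array([ 0.79218437,  0.2144184 , -0.16911603]), 'torque': array([ 0.01488979,  0.01810242, -0.0012379 ]), 'grasp_force': 0.0, 'gripper_width': 0.0854251314950248}
```

View pics/side0.png

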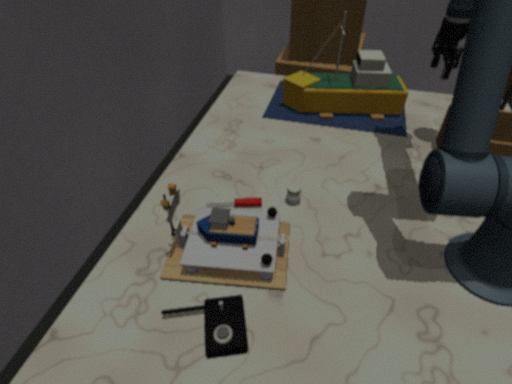

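View pics/top0.png

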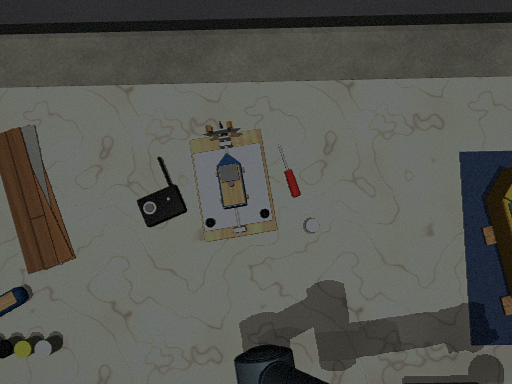

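Top view: knobs at about (210,222) left and (265,213) right; the marks and pointer sit near (208..238,128), transmitter (162,206), jar (311,226). Side view agrees, with knobs at (267,260) and (272,212).

Run:
```python
from h import *
from scipy.spatial.transform import Rotation as R
im,d=vision.grab_frame("top")
for t in ("knob_left","knob_right","mark_left","mark_right","pointer","boat"):
    for r in vision.cut_out(t,"top")[:2]:
        m=r["mask"]; print(t,round(r["score"],2),m.sum(),np.argwhere(m).mean(0)[::-1].round(1))
g=cv2.cvtColor(im,cv2.COLOR_RGB2GRAY)
P=[]
for c in ((210,222),(265,213)):
    w=g[c[1]-8:c[1]+9,c[0]-8:c[0]+9]; _,b=cv2.threshold(255-w,0,255,cv2.THRESH_OTSU)
    q=np.argwhere(b>0).mean(0)[::-1]+np.array(c)-8; p=atz("top",q,.077); P.append(p); print(q.round(1),len(np.argwhere(b)),p.round(4))
v=P[0]-P[1]; yaw=np.arctan2(-v[0],v[1]); print("dist",np.linalg.norm(v),"yaw",yaw)
ex=np.array([np.cos(yaw),np.sin(yaw),0]); o=(P[0]+P[1])/2+.09*ex; o[2]=0
print("origin",o.round(4),"pointer tip pix",proj("top",o+.151*ex+[0,0,.18]))
s=ctrl.sense(); K,T=cam("wrist"); Rt=R.from_quat(np.roll(s["eef_rot"],-1)).as_matrix()
print("cam in tool",(Rt.T@(T[:3,3]-s["tool_pos"])).round(3),"\n",(Rt.T@T[:3,:3]).round(3),K[0,0], "tool y", Rt[:,1].round(3))
cv2.imwrite("pics/crop.png",cv2.resize(im[110:250,180:290],None,fx=4,fy=4,interpolation=cv2.INTER_CUBIC)[:,:,::-1])
```

```text
knob_left 0.39 75 [209.6 222.1]
knob_right 0.65 73 [264.4 213.4]
mark_right 0.56 40 [228.4 124.6]
boat 0.72 1220 [230.9 182.5]
[210.1 222.3] 74 [0.5294 0.1682 0.077 ]
[264.1 212.9] 69 [0.5517 0.0208 0.077 ]
dist 0.14910349771567652 yaw 0.15058712350148934
origin [0.6295 0.108  0.    ] pointer tip pix [219.10905192 121.89652511]
cam in tool [ 0.067 -0.001  0.031] 
 [[-0.001 -0.965 -0.263]
 [ 1.    -0.001  0.   ]
 [-0.    -0.263  0.965]] 305.3185628860107 tool y [ 0.25  -0.968  0.   ]
```

View pics/crop.png

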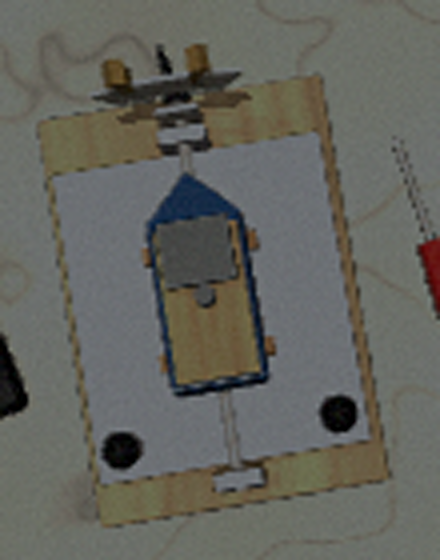

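The crop shows the brass clips at about (209,128) left and (229,124) right, with the pointer between them at (220,124). I'll go above the scale with the fingers shut for a closer look.

Emit:
apply_moves:
  commands:
    - {"dx": 0.04,"dy": 0.048,"dz": 0.005,"turn": 0,"gripper": -1}
    - {"dx": 0.08,"dy": 0.096,"dz": 0.01,"turn": 0,"gripper": -1}
    - {"dx": 0.12,"dy": 0.144,"dz": 0.015,"turn": 0,"gripper": -1}
    - {"dx": 0.16,"dy": 0.192,"dz": 0.02,"turn": 0,"gripper": -1}
    - {"dx": 0.2,"dy": 0.24,"dz": 0.025,"turn": 0,"gripper": -1}
    - {"dx": 0.24,"dy": 0.288,"dz": 0.025,"turn": 0,"gripper": -1}
    - {"dx": 0.28,"dy": 0.336,"dz": 0.025,"turn": 0,"gripper": -1}
    - {"dx": 0.32,"dy": 0.384,"dz": 0.025,"turn": 0,"gripper": -1}
  newtons: 40

```text
time: 2.15
tool_pos: [0.4643, -0.1716, 0.4301]
eef_rot: [0.0, 0.992, 0.126, 0.0]
contact_force: [0.5, -0.8, -0.3]
gripper_width: -0.0001
grasp_force: 0.0
```

Emit:
apply_moves:
  commands:
    - {"dx": 0.04,"dy": 0.048,"dz": 0,"turn": 2,"gripper": -1}
    - {"dx": 0.08,"dy": 0.096,"dz": 0,"turn": 4,"gripper": -1}
    - {"dx": 0.12,"dy": 0.144,"dz": 0,"turn": -6,"gripper": -1}
    - {"dx": 0.16,"dy": 0.192,"dz": 0,"turn": -6,"gripper": -1}
    - {"dx": 0.2,"dy": 0.24,"dz": 0,"turn": -6,"gripper": -1}
    - {"dx": 0.226,"dy": 0.273,"dz": 0,"turn": -6,"gripper": -1}
    - {"dx": 0.226,"dy": 0.273,"dz": 0,"turn": -6,"gripper": -1}
    - {"dx": 0.226,"dy": 0.273,"dz": 0,"turn": -6,"gripper": -1}

```text
time: 3.15
tool_pos: [0.6891, 0.0992, 0.4295]
eef_rot: [0.0, 0.997, 0.074, -0.0]
contact_force: [0.3, 0.2, -0.2]
gripper_width: 0.0002
grasp_force: 0.0
```

Run:
```python
from h import *
s=ctrl.sense(); print(s["time"],s["tool_pos"],s["eef_rot"],s["contact_force"])
im,d=vision.grab_frame("wrist"); cv2.imwrite("pics/w1.png",im[:,:,::-1]); np.savez("w1.npz",d=d,K=cam("wrist")[0],T=cam("wrist")[1])
for t in ("pointer","mark_left_tip","mark_right_tip","knob_left","boat"):
    print(t,[(np.round(x["position"],1),round(x["score"],2)) for x in vision.landmark_of(t,"wrist")[:2]])
```

```text
3.15 [0.68910594 0.09919872 0.42953357] [ 3.24349862e-04  9.97265601e-01  7.38994604e-02 -2.93644687e-04] [ 0.29085745  0.19171392 -0.18037287]
pointer [(array([225.7,  68.6]), 0.79), (array([375.2, 292.1]), 0.55)]
mark_left_tip [(array([186.5,  68.3]), 0.62)]
mark_right_tip [(array([253.9,  65.8]), 0.7), (array([226.9,  68.1]), 0.68)]
knob_left []
boat [(array([234.7, 218.7]), 0.79)]
```

View pics/w1.png

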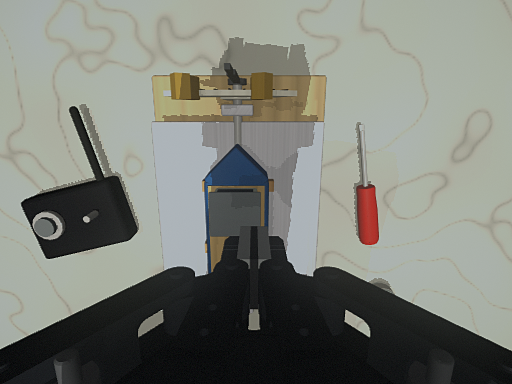

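The wrist view shows the left clip at (185,85), the right clip at (261,86) and the pointer tip near (228,68). I'll fit the stand pose and mark angles from this view.

Run:
```python
from h import *
im=cv2.imread("pics/w1.png"); z=np.load("w1.npz"); K,T,d=z["K"],z["T"],z["d"]
yaw=.1506; o=np.array([.6295,.108,0]); Rz=np.array([[np.cos(yaw),-np.sin(yaw),0],[np.sin(yaw),np.cos(yaw),0],[0,0,1]])
def pr(S):
    c=np.linalg.inv(T)@np.append(o+Rz@np.array(S),1); u=K@c[:3]; return u[:2]/u[2]
def hit(p,x):
    D=T[:3,:3]@np.linalg.inv(K)@[p[0],p[1],1]; a=Rz.T@(T[:3,3]-o); D=Rz.T@D; return a+D*(x-a[0])/D[0]
for n,p in (("ptr",(225.7,68.6)),("ml",(186.5,68.3)),("mr",(253.9,65.8))):
    h=hit(p,.151); print(n,h.round(4),"ang",np.arctan2(h[1],h[2]-.055).round(4), "r",np.hypot(h[1],h[2]-.055).round(4))
print("base corners pred",[pr((x,y,.012)).round(1) for x,y in ((.15,.105),(.15,-.105))],"upright tip",pr((.151,0,.18)))
hsv=cv2.cvtColor(im,cv2.COLOR_BGR2HSV)
# depth points of clips
for n,(c0,c1,r0,r1) in (("L",(168,202,70,102)),("R",(248,274,68,102)),("P",(220,245,60,86))):
    pts=[]
    for r in range(r0,r1):
        for c in range(c0,c1):
            if d[r,c]>0:
                X=(T@np.append(np.linalg.inv(K)@[c,r,1]*d[r,c],1))[:3]; S=Rz.T@(X-o)
                if S[2]>.13: pts.append([*S,c,r])
    pts=np.array(pts); 
    if len(pts): print(n,len(pts),"mean",pts.mean(0).round(4),"min",pts.min(0).round(3),"max",pts.max(0).round(3))
    if len(pts):
        hi=pts[pts[:,2]>pts[:,2].max()-.006]; print(" top",hi.mean(0).round(4))
cv2.imwrite("pics/w1c.png",cv2.resize(im[45:135,145:335],None,fx=4,fy=4,interpolation=cv2.INTER_CUBIC))
```

```text
ptr [0.151  0.0019 0.1661] ang 0.0172 r 0.1111
ml [0.151  0.0293 0.1688] ang 0.2519 r 0.1175
mr [ 0.151  -0.0182  0.1807] ang -0.1435 r 0.127
base corners pred [array([151.1,  85.5]), array([326. ,  84.8])] upright tip [226.73675703  66.0499448 ]
L 784 mean [1.378000e-01 2.800000e-02 1.853000e-01 1.841416e+02 8.643620e+01] min [1.30e-01 2.00e-02 1.49e-01 1.68e+02 7.20e+01] max [1.46e-01 4.60e-02 1.96e-01 2.01e+02 9.90e+01]
 top [1.381000e-01 2.920000e-02 1.923000e-01 1.801533e+02 8.530660e+01]
R 628 mean [ 1.376000e-01 -2.250000e-02  1.904000e-01  2.607245e+02  8.589490e+01] min [ 1.30e-01 -3.30e-02  1.49e-01  2.48e+02  7.20e+01] max [ 1.46e-01 -1.40e-02  1.97e-01  2.73e+02  9.90e+01]
 top [ 1.377000e-01 -2.240000e-02  1.940000e-01  2.607189e+02  8.535820e+01]
P 129 mean [ 1.501000e-01 -7.000000e-04  1.640000e-01  2.294419e+02  7.004650e+01] min [ 1.49e-01 -3.00e-03  1.30e-01  2.24e+02  6.30e+01] max [1.53e-01 3.00e-03 1.84e-01 2.36e+02 7.60e+01]
 top [ 1.506000e-01 -1.000000e-04  1.828000e-01  2.265814e+02  6.606980e+01]
```

View pics/w1c.png

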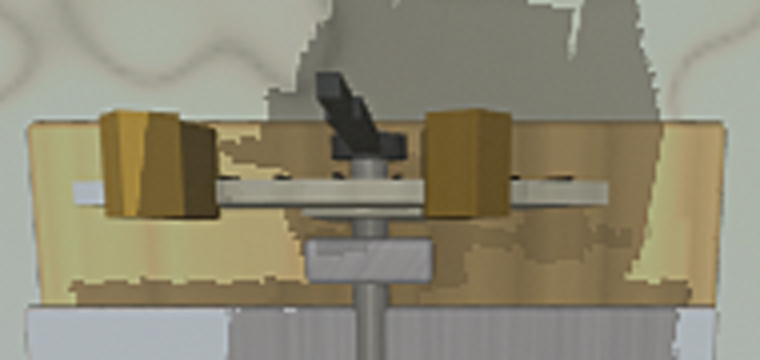

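Run:
```python
from h import *
from scipy.optimize import least_squares
z=np.load("w1.npz"); K,T,d=z["K"],z["T"],z["d"]
yaw=.1506; o=np.array([.6295,.108,0]); Rz=np.array([[np.cos(yaw),-np.sin(yaw),0],[np.sin(yaw),np.cos(yaw),0],[0,0,1]])
for n,(c0,c1,r0,r1),a0 in (("L",(165,205,68,104),.21),("R",(244,280,68,104),-.16)):
    rr,cc=np.mgrid[r0:r1,c0:c1]; D=d[r0:r1,c0:c1].ravel()
    X=np.linalg.inv(K)@np.c_[cc.ravel(),rr.ravel(),np.ones(D.size)].T*D
    S=(Rz.T@((T[:3,:3]@X).T+T[:3,3]-o).T).T; S=S[(D>0)&(S[:,2]>.16)&(S[:,0]>.131)&(S[:,0]<.145)]
    y,h=S[:,1]+.0003,S[:,2]-.055
    def pol(a): return y*np.cos(a)-h*np.sin(a), y*np.sin(a)+h*np.cos(a)
    t,r=pol(a0)
    for lo in np.arange(-.006,.006,.001):
        m=(t>=lo)&(t<lo+.001)
        if m.sum(): print(n,round(lo*1e3),m.sum(),np.median(r[m]).round(4))
    def f(p):
        t,r=pol(p[0]); m=np.abs(t)<.0037
        return np.where(m,r-p[1]+p[2]*np.abs(t),0)
    best=min((least_squares(f,[a,.14,.8],loss="soft_l1",f_scale=.001) for a in np.arange(a0-.04,a0+.05,.01)),key=lambda q:np.mean(np.abs(q.fun))); print(n,"fit",best.x.round(4),"edges t",np.percentile(t,[2,98]).round(4))
    a=best.x[0]; tt,_=pol(a); print("  t range about fit",np.percentile(tt,[1,50,99]).round(4))
```

```text
L -6 8 0.1155
L -5 33 0.137
L -4 52 0.137
L -3 76 0.1375
L -2 222 0.1242
L -1 49 0.1403
L 0 46 0.1413
L 1 49 0.1421
L 2 33 0.143
L 3 16 0.1426
L 4 17 0.1412
L 5 17 0.1406
L fit [0.9944 0.046  0.7974] edges t [-0.0049  0.0225]
  t range about fit [-0.1007 -0.098  -0.0631]
R -6 23 0.1389
R -5 31 0.1394
R -4 29 0.1408
R -3 32 0.1419
R -2 25 0.143
R -1 48 0.1426
R 0 41 0.1416
R 1 42 0.1405
R 2 36 0.1398
R 3 63 0.1384
R 4 56 0.1375
R 5 49 0.1364
R fit [-0.0157  0.158  -0.0153] edges t [-0.0169  0.0068]
  t range about fit [-0.0338 -0.0201 -0.009 ]
```

Run:
```python
from h import *
z=np.load("w1.npz"); K,T,d=z["K"],z["T"],z["d"]
yaw=.1506; o=np.array([.6295,.108,0]); Rz=np.array([[np.cos(yaw),-np.sin(yaw),0],[np.sin(yaw),np.cos(yaw),0],[0,0,1]])
def S(c0,c1,r0,r1):
    rr,cc=np.mgrid[r0:r1,c0:c1]; D=d[r0:r1,c0:c1].ravel()
    X=np.linalg.inv(K)@np.c_[cc.ravel(),rr.ravel(),np.ones(D.size)].T*D
    s=(Rz.T@((T[:3,:3]@X).T+T[:3,3]-o).T).T; return s[(D>0)&(s[:,2]>.14)]
for n,w,a in (("L",(165,205,68,104),.229),("R",(244,280,68,104),-.171)):
    s=S(*w); s=s[(s[:,0]>.132)&(s[:,0]<.144)]; y,h=s[:,1]+.0003,s[:,2]-.055
    t,r=y*np.cos(a)-h*np.sin(a), y*np.sin(a)+h*np.cos(a)
    q=r>.128
    print(n,[(round(lo*1e3,1),int((m:=(t>=lo)&(t<lo+.001)&q).sum()),np.median(r[m]).round(4) if m.sum() else 0) for lo in np.arange(-.01,.01,.001)])
    m=(np.abs(t)<.0065)&q
    L=m&(t>.001); Rr=m&(t<-.001); pl=np.polyfit(t[L],r[L],1); p2=np.polyfit(t[Rr],r[Rr],1); ta=(p2[1]-pl[1])/(pl[0]-p2[0]); print(pl,p2,"apex t",ta,"angle",a+ta/.143)
p=S(218,248,55,85); p=p[np.abs(p[:,0]-.151)<.006]; print("pointer", np.polyfit(p[:,2]-.055,p[:,1],1), len(p))
```

```text
L [(np.float64(-10.0), 0, 0), (np.float64(-9.0), 0, 0), (np.float64(-8.0), 7, np.float64(0.1371)), (np.float64(-7.0), 37, np.float64(0.137)), (np.float64(-6.0), 47, np.float64(0.1381)), (np.float64(-5.0), 56, np.float64(0.1383)), (np.float64(-4.0), 41, np.float64(0.1401)), (np.float64(-3.0), 46, np.float64(0.1409)), (np.float64(-2.0), 39, np.float64(0.1417)), (np.float64(-1.0), 37, np.float64(0.1427)), (np.float64(-0.0), 17, np.float64(0.1428)), (np.float64(1.0), 15, np.float64(0.1415)), (np.float64(2.0), 16, np.float64(0.1409)), (np.float64(3.0), 8, np.float64(0.1398)), (np.float64(4.0), 16, np.float64(0.1388)), (np.float64(5.0), 15, np.float64(0.1377)), (np.float64(6.0), 10, np.float64(0.137)), (np.float64(7.0), 1, np.float64(0.1353)), (np.float64(8.0), 0, 0), (np.float64(9.0), 0, 0)]
[-0.99285542  0.14320058] [1.18373048 0.14344411] apex t -0.00011188922477268229 angle 0.2282175578687225
R [(np.float64(-10.0), 0, 0), (np.float64(-9.0), 0, 0), (np.float64(-8.0), 0, 0), (np.float64(-7.0), 7, np.float64(0.1361)), (np.float64(-6.0), 22, np.float64(0.1372)), (np.float64(-5.0), 23, np.float64(0.1379)), (np.float64(-4.0), 28, np.float64(0.1391)), (np.float64(-3.0), 23, np.float64(0.1401)), (np.float64(-2.0), 21, np.float64(0.1412)), (np.float64(-1.0), 24, np.float64(0.1419)), (np.float64(-0.0), 33, np.float64(0.1429)), (np.float64(1.0), 41, np.float64(0.142)), (np.float64(2.0), 35, np.float64(0.1409)), (np.float64(3.0), 30, np.float64(0.1403)), (np.float64(4.0), 36, np.float64(0.1395)), (np.float64(5.0), 36, np.float64(0.1383)), (np.float64(6.0), 39, np.float64(0.137)), (np.float64(7.0), 21, np.float64(0.1363)), (np.float64(8.0), 0, 0), (np.float64(9.0), 0, 0)]
[-0.96710093  0.14360195] [1.01649051 0.14275412] apex t 0.0004274174091440566 angle -0.1680110670689227
pointer [ 0.02935392 -0.00394688] 117
```

Marks: left ≈ 0.228 rad, right ≈ 0.168 rad. Next I go above the left knob.

Emit:
apply_moves:
  commands:
    - {"dx": -0.05,"dy": 0.022,"dz": 0}
    - {"dx": -0.1,"dy": 0.044,"dz": 0}
    - {"dx": -0.15,"dy": 0.066,"dz": 0}
    - {"dx": -0.16,"dy": 0.07,"dz": -0.03}
    - {"dx": -0.16,"dy": 0.07,"dz": -0.08}
    - {"dx": -0.16,"dy": 0.07,"dz": -0.13}
    - {"dx": -0.16,"dy": 0.07,"dz": -0.155}
    - {"dx": -0.16,"dy": 0.07,"dz": -0.155}

```text
validation failed for argument at $.co...
```

Run:
```python
from h import *
s=ctrl.sense(); print(s["time"],s["tool_pos"],s["contact_force"])
im,d=vision.grab_frame("side"); im2,d=vision.grab_frame("wrist")
a=cv2.resize(im[165:295,140:320],(720,520),interpolation=cv2.INTER_CUBIC)
cv2.imwrite("pics/s1.png",a[:,:,::-1]); cv2.imwrite("pics/w2.png",im2[:,:,::-1])
for t in ("knob_left","pointer"): print([(np.round(x["position"],1),round(x["score"],2)) for x in vision.landmark_of(t,"wrist")[:2]])
tip=s["tool_pos"]-[0,0,.173]; print("tip side px",proj("side",tip),"ball",proj("side",np.array([.5294,.1682,.077])))
```

```text
3.45 [0.68885058 0.09857586 0.43049888] [-0.4072899  -0.35289997  0.08965323]
[]
[(array([224.7,  68.4]), 0.84)]
tip side px [201.90041452 165.16768356] ball [265.9604422 257.7860723]
```

View pics/s1.png

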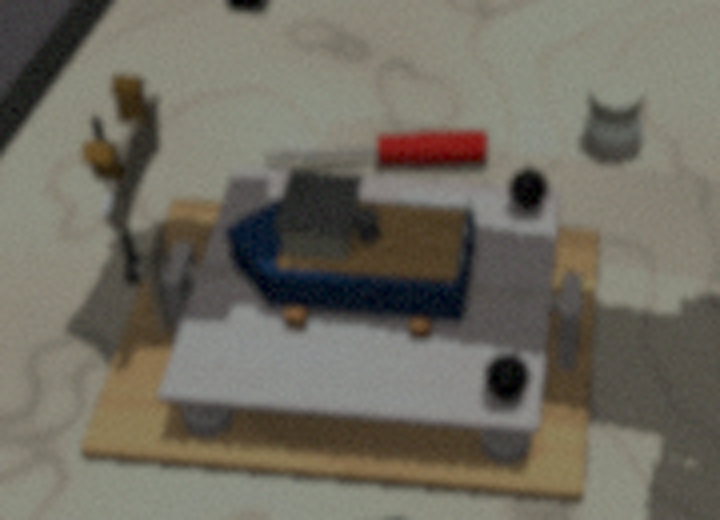

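The move was refused because fields were missing. The side view (still before the move) shows the pointer tip at (164,196), the left clip at (165,204) and the left knob at (267,259), close to the prediction.

Emit:
apply_moves:
  commands:
    - {"dx": -0.05,"dy": 0.022,"dz": 0,"turn": 0,"gripper": -1}
    - {"dx": -0.1,"dy": 0.044,"dz": 0,"turn": 0,"gripper": -1}
    - {"dx": -0.15,"dy": 0.066,"dz": 0,"turn": 0,"gripper": -1}
    - {"dx": -0.16,"dy": 0.07,"dz": -0.03,"turn": 0,"gripper": -1}
    - {"dx": -0.16,"dy": 0.07,"dz": -0.08,"turn": 0,"gripper": -1}
    - {"dx": -0.16,"dy": 0.07,"dz": -0.13,"turn": 0,"gripper": -1}
    - {"dx": -0.16,"dy": 0.07,"dz": -0.155,"turn": 0,"gripper": -1}
    - {"dx": -0.16,"dy": 0.07,"dz": -0.155,"turn": 0,"gripper": -1}

```text
time: 4.65
tool_pos: [0.5304, 0.155, 0.2727]
eef_rot: [-0.005, 0.996, 0.084, -0.003]
contact_force: [-0.9, -0.4, 0.7]
gripper_width: -0.0002
grasp_force: 0.0
```

Run:
```python
from h import *
s=ctrl.sense(); print(s["time"],s["tool_pos"],s["contact_force"])
im,d=vision.grab_frame("side"); im2,d=vision.grab_frame("top")
a=cv2.resize(im[165:295,140:320],(720,520),interpolation=cv2.INTER_CUBIC)
cv2.imwrite("pics/s2.png",a[:,:,::-1]); cv2.imwrite("pics/t2.png",im2[:,:,::-1])
tip=s["tool_pos"]-[0,0,.173]; print("tip side px",proj("side",tip),"ball top",proj("side",np.array([.5294,.1682,.09])))
```

```text
4.65 [0.53035619 0.15496968 0.27272565] [-0.87919014 -0.44289509  0.71896648]
tip side px [267.06249886 246.86116415] ball top [266.01909346 254.22860921]
```

View pics/s2.png

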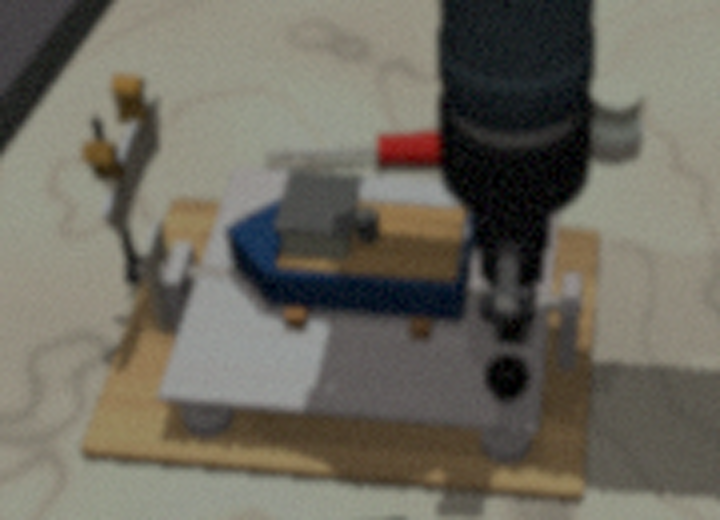

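The tip is at (268,249) with the left knob just in front of it. The arm is still lagging in y, so I'll hold a moment.

Emit:
apply_moves:
  commands:
    - {"dx": 0,"dy": 0,"dz": 0,"turn": 0,"gripper": -1}
    - {"dx": 0,"dy": 0,"dz": 0,"turn": 0,"gripper": -1}

```text
time: 5.0
tool_pos: [0.5324, 0.1553, 0.2761]
eef_rot: [-0.005, 0.996, 0.084, 0.001]
contact_force: [0.8, 0.4, 0.7]
gripper_width: 0.0001
grasp_force: 0.0
```

Emit:
apply_moves:
  commands:
    - {"dx": -0.002,"dy": 0.007,"dz": 0,"turn": 0,"gripper": -1}
    - {"dx": -0.003,"dy": 0.014,"dz": 0,"turn": 0,"gripper": -1}
    - {"dx": -0.003,"dy": 0.014,"dz": 0,"turn": 0,"gripper": -1}

```text
time: 5.38
tool_pos: [0.53, 0.1619, 0.2747]
eef_rot: [-0.008, 0.996, 0.089, -0.001]
contact_force: [0.6, 0.6, -0.3]
gripper_width: 0.0003
grasp_force: 0.0
```

Run:
```python
from h import *
for i in range(3):
    s=ctrl.sense(); print(s["time"],s["tool_pos"].round(4),s["eef_rot"].round(4),s["contact_force"].round(2),s["joint_positions"].round(4))
    vision.grab_frame("wrist")
```

```text
5.375 [0.53   0.1619 0.2747] [-8.00e-03  9.96e-01  8.94e-02 -8.00e-04] [ 0.57  0.63 -0.27] [ 0.178   0.4074 -0.2212  0.9424  0.0161  3.1406]
5.425 [0.53   0.1618 0.2747] [-7.90e-03  9.96e-01  8.93e-02 -8.00e-04] [ 0.12  0.15 -0.05] [ 0.1778  0.4074 -0.2212  0.9424  0.0159  3.1406]
5.475 [0.53   0.1617 0.2746] [-7.90e-03  9.96e-01  8.92e-02 -8.00e-04] [ 0.74 -0.35 -0.94] [ 0.1776  0.4075 -0.2213  0.9423  0.0159  3.1406]
```

Joint 6 sits at its range limit, so I'll turn the tool back by 20°.

Emit:
apply_moves:
  commands:
    - {"dx": 0,"dy": 0,"dz": 0.003,"turn": 7,"gripper": -1}
    - {"dx": 0,"dy": 0,"dz": 0.003,"turn": 14,"gripper": -1}
    - {"dx": 0,"dy": 0,"dz": 0.003,"turn": 20,"gripper": -1}
    - {"dx": 0,"dy": 0,"dz": 0.003,"turn": 20,"gripper": -1}
    - {"dx": 0,"dy": 0,"dz": 0.003,"turn": 20,"gripper": -1}

```text
time: 6.15
tool_pos: [0.5301, 0.1616, 0.2777]
eef_rot: [-0.008, 0.966, 0.26, -0.002]
contact_force: [0.6, 0.8, -0.1]
gripper_width: 0.0003
grasp_force: 0.0
```

Run:
```python
from h import *
s=ctrl.sense(); print(s["time"],s["tool_pos"].round(4),s["eef_rot"].round(4),s["contact_force"].round(2),s["joint_positions"].round(4))
```

```text
6.15 [0.5301 0.1616 0.2777] [-0.0077  0.9656  0.2599 -0.0022] [ 0.58  0.77 -0.14] [ 0.1776  0.4076 -0.2125  0.9563  0.015   2.7932]
```

Emit:
apply_moves:
  commands:
    - {"dx": 0,"dy": 0.006,"dz": 0,"turn": 0,"gripper": -1}
    - {"dx": 0,"dy": 0.006,"dz": -0.006,"turn": 0,"gripper": -1}
    - {"dx": 0,"dy": 0.006,"dz": -0.012,"turn": 0,"gripper": -1}
    - {"dx": 0,"dy": 0.006,"dz": -0.012,"turn": 0,"gripper": -1}

```text
time: 6.65
tool_pos: [0.5296, 0.1675, 0.2648]
eef_rot: [-0.008, 0.965, 0.261, -0.003]
contact_force: [-0.1, -1.0, 0.5]
gripper_width: 0.0001
grasp_force: 0.0
```

Emit:
apply_moves:
  commands:
    - {"dx": 0,"dy": 0,"dz": -0.002,"turn": 0,"gripper": -1}
    - {"dx": 0,"dy": 0,"dz": -0.004,"turn": 0,"gripper": -1}
    - {"dx": 0,"dy": 0,"dz": -0.006,"turn": 0,"gripper": -1}
    - {"dx": 0,"dy": 0,"dz": -0.008,"turn": 0,"gripper": -1}
    - {"dx": 0,"dy": 0,"dz": -0.008,"turn": 0,"gripper": -1}

```text
time: 7.28
tool_pos: [0.5303, 0.1678, 0.2579]
eef_rot: [-0.008, 0.965, 0.261, -0.002]
contact_force: [0.4, 1.6, 2.6]
gripper_width: 0.0002
grasp_force: 1.2
```

Run:
```python
from h import *
f=[]
for i in range(6):
    s=ctrl.sense(); f.append(s["contact_force"]); im,d=vision.grab_frame("side")
print(s["time"],s["tool_pos"].round(4),s["eef_rot"].round(4),np.mean(f,0).round(2))
cv2.imwrite("pics/s3.png",im[:,:,::-1])
```

```text
7.525 [0.5303 0.1677 0.2579] [-0.0078  0.9654  0.2607 -0.0018] [0.04 1.98 2.  ]
```

Emit:
apply_moves:
  commands:
    - {"dx": 0,"dy": 0.0005,"dz": -0.002,"turn": 0,"gripper": -1}
    - {"dx": 0,"dy": 0.001,"dz": -0.004,"turn": 0,"gripper": -1}
    - {"dx": 0,"dy": 0.0015,"dz": -0.006,"turn": 0,"gripper": -1}
    - {"dx": 0,"dy": 0.002,"dz": -0.008,"turn": 0,"gripper": -1}
    - {"dx": 0,"dy": 0.002,"dz": -0.008,"turn": 0,"gripper": -1}

```text
time: 8.2
tool_pos: [0.5301, 0.1699, 0.2497]
eef_rot: [-0.008, 0.965, 0.261, -0.002]
contact_force: [-1.0, 4.0, 5.8]
gripper_width: 0.0003
grasp_force: 2.7
```

```bash
cat >> h.py <<'E'
yaw=.1506; O=np.array([.6295,.108,0]); RZ=np.array([[np.cos(yaw),-np.sin(yaw),0],[np.sin(yaw),np.cos(yaw),0],[0,0,1]])
def ptip(a,r=.125,x=.151): return O+RZ@np.array([x,r*np.sin(a),.055+r*np.cos(a)])
def check(out,target,angs):
    f=[];I={"side":[],"top":[]}
    for i in range(3):
        for n in I:
            s=ctrl.sense(); f.append(s["contact_force"]); I[n].append(vision.grab_frame(n)[0].astype(float))
    print(s["time"],s["tool_pos"].round(4),np.mean(f,0).round(2),"tipz",(s["tool_pos"][2]-.173).round(4))
    V=[]
    for n,(c,r) in (("side",(140,165)),("top",(190,100))):
        im=np.mean(I[n],0).clip(0,255).astype(np.uint8); w,h=50,60
        Z=cv2.resize(im[r:r+h,c:c+w],None,fx=8,fy=8,interpolation=cv2.INTER_CUBIC)
        V.append(np.clip(Z*1.7,0,255).astype(np.uint8))
        for t in ("pointer",): print(n,[(np.round(x["position"],1),round(x["score"],2)) for x in vision.landmark_of(t,n)[:2]])
        for a in angs: print("  pred",a,proj(n,ptip(a)).round(1),"zoom",((proj(n,ptip(a))-[c,r]+.5)*8).round())
    cv2.imwrite(out,np.hstack(V)[:,:,::-1])
E
python3 - <<'E'
from h import *
check("pics/c1.png",.228,(0,.15,.18,.2,.228))
E
```

```text
8.45 [0.5301 0.1699 0.2499] [-1.25  3.94  5.15] tipz 0.0769
side [(array([158.6, 199.8]), 0.39)]
  pred 0 [163.1 194.6] zoom [189. 241.]
  pred 0.15 [160.7 200.7] zoom [170. 290.]
  pred 0.18 [160.2 202.1] zoom [166. 301.]
  pred 0.2 [159.9 203. ] zoom [164. 308.]
  pred 0.228 [159.5 204.3] zoom [160. 319.]
top []
  pred 0 [219.1 121.9] zoom [237. 179.]
  pred 0.15 [211.9 123.3] zoom [180. 190.]
  pred 0.18 [210.5 123.6] zoom [168. 193.]
  pred 0.2 [209.6 123.8] zoom [161. 195.]
  pred 0.228 [208.3 124.1] zoom [150. 197.]
```

View pics/c1.png

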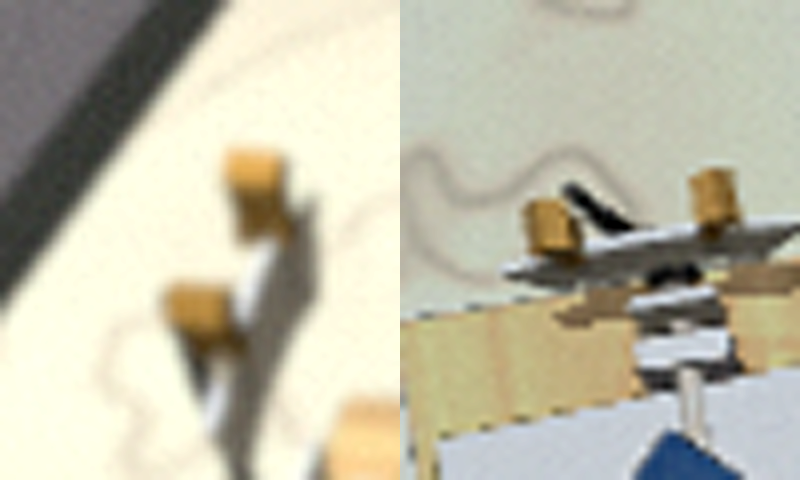

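Zoomed check: in the top view the pointer tip is at about (211,123), which means heel ≈ 0.175. Geometry gives 0.171. About 4 mm remain.

Emit:
apply_moves:
  commands:
    - {"dx": 0,"dy": 0.0003,"dz": -0.001,"turn": 0,"gripper": -1}
    - {"dx": 0,"dy": 0.0006,"dz": -0.002,"turn": 0,"gripper": -1}
    - {"dx": 0,"dy": 0.001,"dz": -0.003,"turn": 0,"gripper": -1}
    - {"dx": 0,"dy": 0.001,"dz": -0.0035,"turn": 0,"gripper": -1}
    - {"dx": 0,"dy": 0.001,"dz": -0.0038,"turn": 0,"gripper": -1}
    - {"dx": 0,"dy": 0.001,"dz": -0.0038,"turn": 0,"gripper": -1}

```text
time: 9.35
tool_pos: [0.53, 0.1708, 0.2461]
eef_rot: [-0.008, 0.965, 0.261, -0.002]
contact_force: [-2.4, 4.8, 5.6]
gripper_width: -0.0002
grasp_force: 3.1
```

```bash
cat >> h.py <<'E'
def clip(n,a,c,r):
    for x in (.130,.146): print("  clip ridge",a,x,((proj(n,ptip(a,.143,x))-[c,r]+.5)*8).round())
E
python3 - <<'E'
from h import *
check("pics/c2.png",.228,(.2,.22,.24))
clip("top",.228,190,100); clip("top",-.168,190,100)
E
```

```text
9.6 [0.53   0.1709 0.2461] [-1.78  3.8   6.13] tipz 0.0731
side []
  pred 0.2 [159.9 203. ] zoom [164. 308.]
  pred 0.22 [159.6 204. ] zoom [161. 316.]
  pred 0.24 [159.4 204.9] zoom [159. 323.]
top [(array([208.4, 122.1]), 0.43)]
  pred 0.2 [209.6 123.8] zoom [161. 195.]
  pred 0.22 [208.7 124. ] zoom [153. 196.]
  pred 0.24 [207.8 124.3] zoom [146. 198.]
  clip ridge 0.228 0.13 [142. 249.]
  clip ridge 0.228 0.146 [134. 200.]
  clip ridge -0.168 0.13 [318. 217.]
  clip ridge -0.168 0.146 [310. 168.]
```

View pics/c2.png

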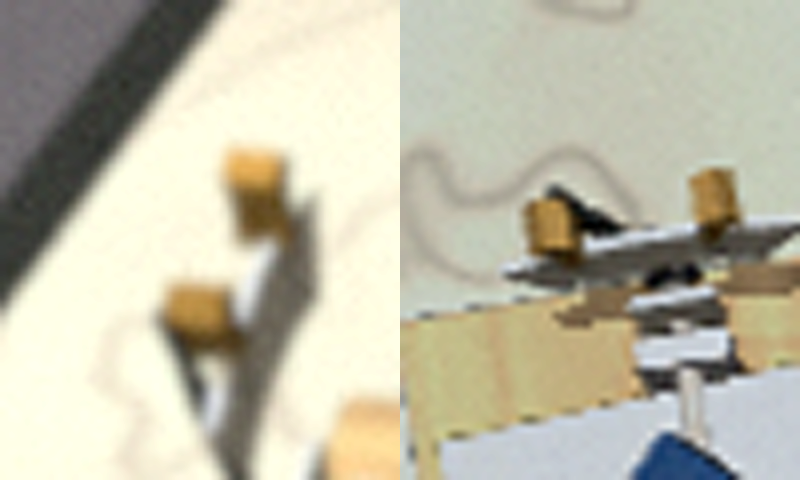

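The pointer tip is now at the left clip: zoom x ≈ 153, so heel ≈ 0.22, and geometry agrees. I'll nudge slightly and hold for a good second.

Emit:
apply_moves:
  commands:
    - {"dx": 0,"dy": 0,"dz": -0.0004,"turn": 0,"gripper": -1}
    - {"dx": 0,"dy": 0,"dz": -0.0004,"turn": 0,"gripper": -1}
    - {"dx": 0,"dy": 0,"dz": -0.0004,"turn": 0,"gripper": -1}
    - {"dx": 0,"dy": 0,"dz": -0.0004,"turn": 0,"gripper": -1}
    - {"dx": 0,"dy": 0,"dz": -0.0004,"turn": 0,"gripper": -1}
    - {"dx": 0,"dy": 0,"dz": -0.0004,"turn": 0,"gripper": -1}
    - {"dx": 0,"dy": 0,"dz": -0.0004,"turn": 0,"gripper": -1}
    - {"dx": 0,"dy": 0,"dz": -0.0004,"turn": 0,"gripper": -1}

```text
time: 10.75
tool_pos: [0.5299, 0.1709, 0.2457]
eef_rot: [-0.008, 0.965, 0.261, -0.002]
contact_force: [-1.8, 4.1, 5.7]
gripper_width: -0.0001
grasp_force: 3.2
```

Emit:
apply_moves:
  commands:
    - {"dx": 0,"dy": 0,"dz": 0,"turn": 0,"gripper": -1}
    - {"dx": 0,"dy": 0,"dz": 0,"turn": 0,"gripper": -1}
    - {"dx": 0,"dy": 0,"dz": 0,"turn": 0,"gripper": -1}
    - {"dx": 0,"dy": 0,"dz": 0,"turn": 0,"gripper": -1}

```text
time: 11.25
tool_pos: [0.53, 0.1709, 0.2458]
eef_rot: [-0.008, 0.965, 0.261, -0.002]
contact_force: [-1.3, 3.6, 6.1]
gripper_width: -0.0001
grasp_force: 3.2
```

Emit:
apply_moves:
  commands:
    - {"dx": 0,"dy": 0,"dz": 0.006,"turn": 0,"gripper": -1}
    - {"dx": 0,"dy": 0,"dz": 0.016,"turn": 0,"gripper": -1}
    - {"dx": 0,"dy": 0,"dz": 0.04,"turn": 0,"gripper": -1}
    - {"dx": 0,"dy": 0,"dz": 0.07,"turn": 0,"gripper": -1}
    - {"dx": 0.008,"dy": -0.05,"dz": 0.075,"turn": 0,"gripper": -1}
    - {"dx": 0.016,"dy": -0.1,"dz": 0.075,"turn": 0,"gripper": -1}
    - {"dx": 0.0235,"dy": -0.154,"dz": 0.075,"turn": 0,"gripper": -1}
    - {"dx": 0.0235,"dy": -0.154,"dz": 0.055,"turn": 0,"gripper": -1}

```text
time: 12.25
tool_pos: [0.5548, 0.0126, 0.3017]
eef_rot: [-0.006, 0.966, 0.258, -0.001]
contact_force: [1.1, 1.2, 0.0]
gripper_width: 0.0001
grasp_force: 0.0
```

Emit:
apply_moves:
  commands:
    - {"dx": 0,"dy": 0,"dz": -0.02,"turn": 0,"gripper": -1}
    - {"dx": 0,"dy": 0,"dz": -0.026,"turn": 0,"gripper": -1}
    - {"dx": 0,"dy": 0,"dz": -0.026,"turn": 0,"gripper": -1}
    - {"dx": 0,"dy": 0,"dz": -0.026,"turn": 0,"gripper": -1}

```text
time: 12.75
tool_pos: [0.5539, 0.0167, 0.2754]
eef_rot: [-0.007, 0.965, 0.261, -0.002]
contact_force: [-0.0, -0.0, -0.5]
gripper_width: 0.0002
grasp_force: 0.0
```

Run:
```python
from h import *
from scipy.spatial.transform import Rotation as R
s=ctrl.sense(); print(s["time"],s["tool_pos"].round(4),s["joint_positions"].round(3),"tip",(s["tool_pos"]+.173*R.from_quat(np.roll(s["eef_rot"],-1)).as_matrix()[:,2]).round(4))
check("pics/c3.png",0,(0,))
```

```text
12.75 [0.5539 0.0167 0.2754] [-0.087  0.411 -0.214  0.954  0.013  2.526] tip [0.5527 0.019  0.1024]
13.0 [0.5538 0.0167 0.275 ] [ 0.13  0.17 -0.06] tipz 0.102
side []
  pred 0 [163.1 194.6] zoom [189. 241.]
top [(array([220.3, 116.1]), 0.55)]
  pred 0 [219.1 121.9] zoom [237. 179.]
```

Emit:
apply_moves:
  commands:
    - {"dx": 0,"dy": 0,"dz": -0.006,"turn": 0,"gripper": -1}
    - {"dx": 0,"dy": 0,"dz": -0.011,"turn": 0,"gripper": -1}
    - {"dx": 0,"dy": 0,"dz": -0.013,"turn": 0,"gripper": -1}
    - {"dx": 0,"dy": 0,"dz": -0.015,"turn": 0,"gripper": -1}
    - {"dx": 0,"dy": -0.0005,"dz": -0.017,"turn": 0,"gripper": -1}
    - {"dx": 0,"dy": -0.001,"dz": -0.019,"turn": 0,"gripper": -1}
    - {"dx": 0,"dy": -0.001,"dz": -0.021,"turn": 0,"gripper": -1}
    - {"dx": 0,"dy": -0.001,"dz": -0.021,"turn": 0,"gripper": -1}

```text
time: 14.15
tool_pos: [0.5539, 0.0153, 0.2537]
eef_rot: [-0.007, 0.965, 0.261, -0.002]
contact_force: [-0.2, -4.5, 4.7]
gripper_width: -0.0003
grasp_force: 2.1
```

Run:
```python
from h import *
check("pics/c4.png",0,(-.1,-.12,-.14,-.168))
```

```text
14.4 [0.5539 0.0155 0.2538] [ 0.71 -3.36  4.26] tipz 0.0808
side [(array([165.5, 190.8]), 0.41)]
  pred -0.1 [164.8 191.1] zoom [203. 213.]
  pred -0.12 [165.2 190.4] zoom [205. 208.]
  pred -0.14 [165.5 189.8] zoom [208. 203.]
  pred -0.168 [166. 189.] zoom [212. 196.]
top [(array([232. , 187.5]), 0.73), (array([227.2, 121.4]), 0.45)]
  pred -0.1 [224.  121.1] zoom [276. 173.]
  pred -0.12 [225. 121.] zoom [284. 172.]
  pred -0.14 [225.9 120.9] zoom [291. 171.]
  pred -0.168 [227.3 120.7] zoom [302. 170.]
```

View pics/c4.png

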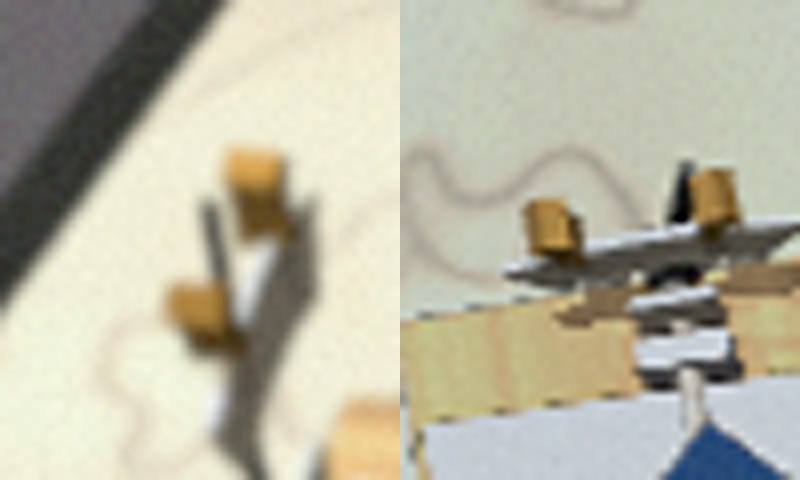

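Pointer tip at zoom x ≈ 287 in the top view, so heel ≈ -0.125; geometry gives -0.121. Down 3 mm more, then hold.

Emit:
apply_moves:
  commands:
    - {"dx": 0,"dy": -0.0003,"dz": -0.001,"turn": 0,"gripper": -1}
    - {"dx": 0,"dy": -0.0006,"dz": -0.002,"turn": 0,"gripper": -1}
    - {"dx": 0,"dy": -0.0008,"dz": -0.0026,"turn": 0,"gripper": -1}
    - {"dx": 0,"dy": -0.0008,"dz": -0.003,"turn": 0,"gripper": -1}
    - {"dx": 0,"dy": -0.0008,"dz": -0.003,"turn": 0,"gripper": -1}

```text
time: 15.18
tool_pos: [0.554, 0.0147, 0.2507]
eef_rot: [-0.007, 0.965, 0.261, -0.002]
contact_force: [2.0, -3.4, 5.0]
gripper_width: 0.0
grasp_force: 2.6
```

Run:
```python
from h import *
check("pics/c5.png",0,(-.14,-.16,-.168,-.18))
```

```text
15.425 [0.554  0.0147 0.2507] [ 1.99 -4.1   5.27] tipz 0.0777
side [(array([162.7, 186.4]), 0.52)]
  pred -0.14 [165.5 189.8] zoom [208. 203.]
  pred -0.16 [165.9 189.2] zoom [211. 198.]
  pred -0.168 [166. 189.] zoom [212. 196.]
  pred -0.18 [166.2 188.7] zoom [214. 193.]
top [(array([228.3, 117.7]), 0.44)]
  pred -0.14 [225.9 120.9] zoom [291. 171.]
  pred -0.16 [226.9 120.7] zoom [299. 170.]
  pred -0.168 [227.3 120.7] zoom [302. 170.]
  pred -0.18 [227.9 120.6] zoom [307. 169.]
```

View pics/c5.png

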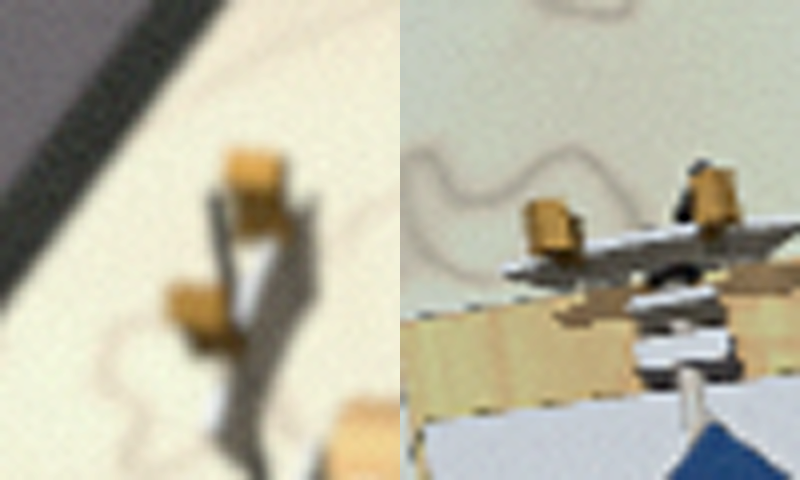

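The pointer tip is at the right clip (zoom x ≈ 300, heel ≈ -0.163). I'll hold for a second.

Emit:
apply_moves:
  commands:
    - {"dx": 0,"dy": 0,"dz": -0.0002,"turn": 0,"gripper": -1}
    - {"dx": 0,"dy": 0,"dz": -0.0002,"turn": 0,"gripper": -1}
    - {"dx": 0,"dy": 0,"dz": -0.0002,"turn": 0,"gripper": -1}
    - {"dx": 0,"dy": 0,"dz": -0.0002,"turn": 0,"gripper": -1}
    - {"dx": 0,"dy": 0,"dz": -0.0002,"turn": 0,"gripper": -1}
    - {"dx": 0,"dy": 0,"dz": -0.0002,"turn": 0,"gripper": -1}
    - {"dx": 0,"dy": 0,"dz": -0.0002,"turn": 0,"gripper": -1}
    - {"dx": 0,"dy": 0,"dz": -0.0002,"turn": 0,"gripper": -1}

```text
time: 16.58
tool_pos: [0.554, 0.0146, 0.2506]
eef_rot: [-0.007, 0.965, 0.261, -0.002]
contact_force: [1.9, -4.3, 5.0]
gripper_width: -0.0001
grasp_force: 2.7
```

Emit:
apply_moves:
  commands:
    - {"dx": 0,"dy": 0,"dz": 0,"turn": 0,"gripper": -1}
    - {"dx": 0,"dy": 0,"dz": 0,"turn": 0,"gripper": -1}
    - {"dx": 0,"dy": 0,"dz": 0,"turn": 0,"gripper": -1}
    - {"dx": 0,"dy": 0,"dz": 0,"turn": 0,"gripper": -1}

```text
time: 17.08
tool_pos: [0.554, 0.0146, 0.2506]
eef_rot: [-0.007, 0.965, 0.261, -0.002]
contact_force: [1.7, -4.6, 5.1]
gripper_width: -0.0001
grasp_force: 2.7
```

Emit:
apply_moves:
  commands:
    - {"dx": 0,"dy": 0,"dz": 0.006,"turn": 0,"gripper": -1}
    - {"dx": 0,"dy": 0,"dz": 0.016,"turn": 0,"gripper": -1}
    - {"dx": 0,"dy": 0,"dz": 0.04,"turn": 0,"gripper": -1}
    - {"dx": 0,"dy": 0,"dz": 0.08,"turn": 0,"gripper": -1}
    - {"dx": 0,"dy": 0,"dz": 0.12,"turn": 0,"gripper": -1}
    - {"dx": 0,"dy": 0,"dz": 0.12,"turn": 0,"gripper": -1}
    - {"dx": 0,"dy": 0,"dz": 0.12,"turn": 0,"gripper": -1}
    - {"dx": 0,"dy": 0,"dz": 0.12,"turn": 0,"gripper": -1}

```text
time: 18.08
tool_pos: [0.5528, 0.015, 0.3686]
eef_rot: [-0.008, 0.965, 0.261, -0.004]
contact_force: [-0.4, -0.7, 0.6]
gripper_width: 0.0003
grasp_force: 0.0
```

Run:
```python
from h import *
check("pics/c6.png",0,(0,))
print(ctrl.hand_in())
```

```text
18.325 [0.5534 0.0148 0.3696] [-0.17 -0.16  0.18] tipz 0.1966
side []
  pred 0 [163.1 194.6] zoom [189. 241.]
top [(array([218.6, 118.6]), 0.6)]
  pred 0 [219.1 121.9] zoom [237. 179.]
the job is handed in; nothing more can be done
None
```

I pressed the left knob and then the right, holding each at its mark for over a second (heel about 0.224 of 0.228 rad left, 0.164 of 0.168 rad right, by my estimates). I let go each time, and the pointer detection in the last top picture is consistent with the boat upright; the job was handed in at about 18 s with the arm clear.

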